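# Check a flanged bushing on the go and no-go bench plugs

## Robot

A 6-joint arm with a two-finger parallel gripper is mounted at the origin on a cart in front of the work surface, level with it; the furniture and walls round the work are solid. World frame = base frame: x ahead of the robot, y to its left, z up, the work surface at z = 0. Lengths are in m, angles in degrees, forces in N, time in s.
With the tool pointing down it reaches from about 0.4 to 0.825 m from the base axis. Payload 7 kg.
Tool frame: the origin (TCP) lies midway between the tips of the shut fingers; the grasp point (between the pads) lies r.grip_depth behind it (r.grip_depth is the distance from the TCP to the grasp point, in m); z points along the fingers, y is the line along which they close (so a half turn about z gives the same grasp; the last joint's range is limited). The gripper opens to 88 mm and grips with 3 to 60 N. Pads are 19 mm wide; open, the fingers measure 130 mm over their backs; the gripper's body (78 mm by 193 mm) begins 47 mm behind the grasp point.
Start: joints at [87.783, 20.546, 0.682, 0, -70.136, -16.507], TCP at [0.217, 0.639, 0.227] pointing down, gripper open.
Joint ranges: [-176.03, 176.03], [-82.01, 121.73], [-58.28, 71.71], [-173.87, 95.51], [-174.79, -0.11], [-173.66, 173.66]. Speed limits (degrees/s): [136.94, 136.94, 172.46, 180, 180, 180].

## Interface

Orientations are given as [roll, pitch, yaw] about the fixed x, y, z axes, in that order (R = Rz(yaw) Ry(pitch) Rx(roll)).
In Python, from plant import r gives the robot as it stands.
- The arm moves only by the tool jog_arm, called after ">>>" by a JSON object that holds its "method" and its "body", one argument or row to a line. Schema: {"type":"object","properties":{"deltas":{"type":"array","items":{"type":"array","items":{"type":"array","items":{"type":"number"},"minItems":6,"maxItems":6},"minItems":1,"maxItems":12},"minItems":1,"maxItems":1},"aperture":{"type":"number"},"force":{"type":"number"},"only":{"type":"string"},"quiet":{"type":"boolean"},"lines":{"type":"string"}},"required":["deltas"],"additionalProperties":false}. deltas is a list that holds a single list of rows (three levels of brackets), with 1 to 12 rows, each of 6 numbers: dx, dy, dz in m, then a rotation vector rx, ry, rz in degrees; each row is the pose to reach, as a shift and turn from the pose commanded when the call began, along the tool's axes at that moment; what a row does not reach only later rows make up. A row lasts 1/12 s, in which the tool goes at most 0.0417 m and 7.16 degrees, less where a joint would pass 70% of its speed; a pose out of reach is approached as far as the arm can. aperture is the finger opening in m, set as the call begins (left out keeps the last). The fingers move at their own pace and stop on an object; force is the grip in N (left out, the last holds). Time passes only in rows, so rows that do not move let the fingers close. The tool returns the time, the measured TCP pose, the force, the opening and the grip force at its end. only (a regular expression) keeps the lines of the reply that match it, lines (a string "A,B") keeps lines A to B, and quiet returns only ok. Input that does not fit is refused with a message, and nothing moves.
- r.get_state(): the state, without advancing time (a new reading comes with each control period).
- r.capture(name): name is "scene" or "top" or "wrist"; returns a dict with "frame" (420x560x3 uint8, red, green, blue), "z_map" (420x560 float32, m along the optical axis (not along the pixel's ray), 0 where there is no reading), "fx", "fy", "cx", "cy" (pixels), "cam_to_world" (4x4, takes a point from camera to world coordinates). Camera axes: x right, y down, z forward; pixel columns grow to the right and rows downward; lengths in m; the calibration is good to about 2 mm. A picture is of the moment at which its call begins.
- r.close_job(): hands the job in; it is judged then, once.
The state is a dict: "time_s": time; "joints": joint angles; "qd": joint speeds; "joint_torque": joint torques, N m; "tcp_pos": TCP position; "eef_rot": TCP orientation; "contact_force": force on the tool from outside, world axes, zero at the start; "moment": the same for the moment, N m; "gripper_width": finger opening in m; "gripper_force": force on a finger pad.
Only numpy, scipy, OpenCV 4.12 (cv2) and the standard library are available. Lean on these libraries where they do the work, as an engineer would, in place of code of your own. Each camera call takes 0.05 s, during which the arm holds its last target. There are 200 camera calls.

## Task

Gauge the bore of the flanged bushing: lower it fully home over the slim go plug, until its flange sits on that plug's foot. Then lift it off, lower it onto the middle of the thick no-go plug, which must refuse it, and leave it resting flat on top of that plug, flange down, released. Leave the plain sleeve without a flange where it stands.

Things in the scene. Friction and masses are not known exactly. Their poses are not given: they have to be found in the camera images.
- bushing: the part to check: bare steel flanged bushing, standing flange down on the worktop, 40 mm high overall; flange 60 mm across, 8 mm thick, at the bottom; barrel 42 mm across above it (z 8 to 40 mm, the place to grip); plain through bore 26 mm. 0.15 to 0.31 kg. Origin: centre of the underside, on the bore's axis; z up along the bore
- sleeve: a bystander of the same bare steel: plain sleeve without flange, 42 mm across, 40 mm high, bore 26 mm, standing on the worktop. Origin: centre of the underside
- go_plug: the go plug: upright steel plug 21 mm thick on a dark square foot 70 x 70 x 18 mm fixed to the worktop. Its top is 63 mm above the worktop; the uppermost 12 mm taper to 8 mm across. The bushing slides over it until its flange lies on the foot (bushing's origin 18 mm above the worktop). Origin: centre of the foot's underside, on the plug's axis; z up
- nogo_plug: the no-go plug: shorter upright steel plug 32 mm thick with a flat top and a dark ring round it, on the same kind of fixed foot 70 x 70 x 18 mm. Its top is 48 mm above the worktop. Too thick for the bore: the bushing stays lying on its flat top (bushing's origin 48 mm above the worktop). Origin: centre of the foot's underside, on the plug's axis; z up

How it is judged:
By the outcome, as a careful person would: the job done as asked, in the order asked, and still so for the second after the job is handed in, with the robot touching nothing.
It also fails if it takes over 54 s, if anything falls off the work surface, if the arm or the gripper's body presses on something with over 40 N, if the wrist force passes 120 N, or if a joint passes its speed limit or range.

## Working session

There is one attempt and no reset: what is moved stays moved. The work goes in short steps, Python scripts to look and compute and a tool call to move; the robot and the scene stay as the last step left them, time stands still between calls to the robot, and variables do not carry over. Pictures are saved under pics/ and viewed, at most 10 in all, crops included, and the job is handed in when it is done.

```bash
mkdir -p pics; ls
```

Run:
```python
from plant import r
import cv2,numpy as np
s=r.get_state();print(s,r.grip_depth)
a=[]
for n in("scene","top","wrist"):
    c=r.capture(n);np.savez(f"pics/{n}0.npz",**c);cv2.imwrite(f"pics/{n}0.png",c["frame"][...,::-1]);print(n,c["fx"],c["fy"],c["cx"],c["cy"],np.round(c["cam_to_world"],3).tolist())
    a.append(c["frame"][...,::-1])
```

```text
pics
{'time_s': 0.0, 'joints': array([ 8.77818983e+01,  2.05928383e+01,  6.34366112e-01, -2.13101679e-02,
       -7.01350566e+01, -1.65076580e+01]), 'qd': array([-0.06929784,  0.02449057,  0.10241221,  0.01133365, -0.0380827 ,
       -0.01742375]), 'joint_torque': array([-2.03026202e-04, -5.82722497e+01,  2.93059462e+01,  6.99705586e+00,
        7.01544690e-03, -1.81405326e-04]), 'tcp_pos': array([0.21655418, 0.63880963, 0.2256076 ]), 'eef_rot': array([ 1.79904634e+02, -7.37128809e-03, -1.87330113e+01]), 'contact_force': array([0.21742252, 0.00455634, 0.03926581]), 'moment': array([ 0.02648846,  0.00606458, -0.01352746]), 'gripper_force': 0.0, 'gripper_width': 0.08747288279530953} 0.0188
scene 489.986801479262 489.986801479262 273.86440994974896 206.43471633507102 [[0.836, -0.252, 0.488, -0.067], [-0.549, -0.412, 0.727, -0.797], [0.018, -0.875, -0.483, 0.551], [0.0, 0.0, 0.0, 1.0]]
top 508.2926603669307 508.2926603669307 285.9352977185674 209.6325037328513 [[0.005, -0.993, 0.119, 0.348], [-1.0, -0.007, -0.016, -0.034], [0.016, -0.119, -0.993, 0.978], [0.0, 0.0, 0.0, 1.0]]
wrist 366.2451649988561 366.2451649988561 275.48708481868744 208.61456173784686 [[-0.321, -0.907, -0.273, 0.291], [-0.947, 0.308, 0.091, 0.615], [0.001, 0.288, -0.958, 0.385], [0.0, 0.0, 0.0, 1.0]]
```

View pics/top0.png

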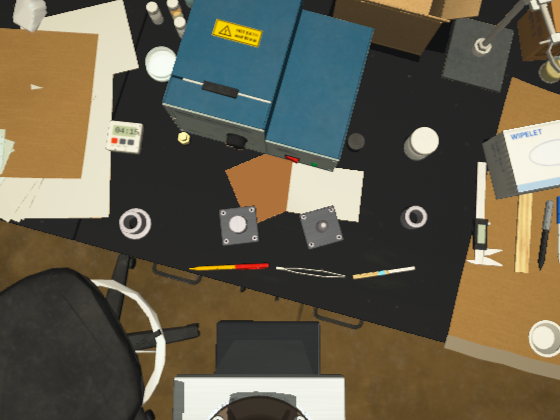

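View pics/scene0.png

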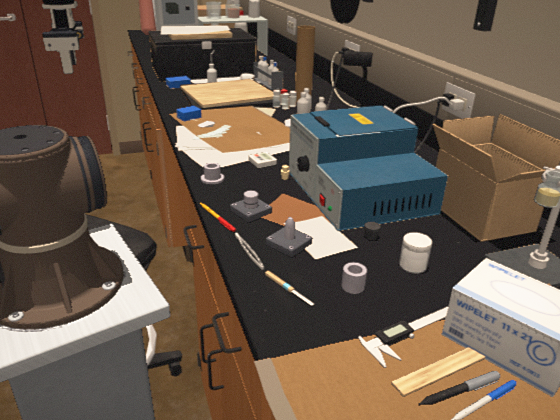

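The top view shows the bushing at about (135,223), the no-go plug at (238,226), the go plug at (322,226) and the sleeve at (415,217). In the scene view these are at (212,172), (251,200), (290,235) and (354,278). A blue instrument stands behind the plugs.

Create h.py:
```python
import numpy as np,cv2
def ray(c,u,v):
    d=np.array([(u-c["cx"])/c["fx"],(v-c["cy"])/c["fy"],1.]);T=c["cam_to_world"];return T[:3,3],T[:3,:3]@d
def onplane(c,u,v,z):
    o,d=ray(c,u,v);return o+d*(z-o[2])/d[2]
def tri(c1,p1,c2,p2):
    A=np.zeros((3,3));b=np.zeros(3);L=[]
    for c,p in((c1,p1),(c2,p2)):
        o,d=ray(c,*p);d=d/np.linalg.norm(d);M=np.eye(3)-np.outer(d,d);A+=M;b+=M@o;L.append((M,o))
    x=np.linalg.solve(A,b);return x,[np.linalg.norm(M@(x-o)) for M,o in L]
def pts(c):
    z=c["z_map"].astype(float);v,u=np.mgrid[:z.shape[0],:z.shape[1]]
    P=np.stack([(u-c["cx"])/c["fx"]*z,(v-c["cy"])/c["fy"]*z,z],-1)
    T=c["cam_to_world"];P=P@T[:3,:3].T+T[:3,3];P[z==0]=np.nan;return P
```

Run:
```python
from h import *
for n in("top","scene"):
    c=dict(np.load(f"pics/{n}0.npz"));P=pts(c)
    W={"top":dict(bush=(135,223),nogo=(238,226),go=(322,226),sleeve=(415,217)),"scene":dict(bush=(212,172),nogo=(251,203),go=(290,235),sleeve=(354,278))}[n]
    for k,(u,v) in W.items():
        R=P[v-26:v+27,u-26:u+27].reshape(-1,3);R=R[~np.isnan(R[:,0])]
        R=R[(R[:,2]>-.02)&(R[:,2]<.09)]
        print(n,k,"table",np.round(np.median(R[R[:,2]<.006][:,2]),4),np.round(np.percentile(R[:,2],[50,80,95,99.5]),4))
        for lo,hi in((.012,.022),(.034,.044),(.044,.053),(.055,.068)):
            m=(R[:,2]>lo)&(R[:,2]<hi)
            if m.sum()>4:q=R[m];print("  ",lo,m.sum(),np.round((q.min(0)+q.max(0))/2,4),np.round(q.mean(0),4),np.round(np.ptp(q,0),3))
    R=P.reshape(-1,3)
c=dict(np.load("pics/top0.npz"));P=pts(c)
for u,v in((200,60),(330,60),(250,140),(330,150),(420,140),(160,60)):print(u,v,np.round(P[v,u],3))
a=np.vstack([cv2.resize(c["frame"][185:265,100:270],None,fx=4,fy=4),cv2.resize(c["frame"][185:245,280:450],None,fx=4,fy=4)])[...,::-1]
cv2.imwrite("pics/a1.png",a)
```

```text
top bush table -0.0001 [0.0006 0.0075 0.0394 0.0424]
   0.012 54 [0.439  0.2335 0.017 ] [0.4376 0.233  0.0163] [0.044 0.039 0.01 ]
   0.034 260 [0.4367 0.2391 0.039 ] [0.4364 0.2388 0.0395] [0.039 0.041 0.01 ]
top nogo table 0.0003 [0.0042 0.0188 0.0473 0.0504]
   0.012 1101 [0.4338 0.0404 0.0171] [0.4325 0.0402 0.0178] [0.077 0.075 0.01 ]
   0.034 11 [0.432  0.0392 0.0389] [0.4255 0.0356 0.0393] [0.028 0.026 0.01 ]
   0.044 230 [0.4335 0.0407 0.0481] [0.4332 0.0407 0.0479] [0.031 0.03  0.008]
top go table 0.001 [0.0057 0.0184 0.0214 0.0622]
   0.012 1214 [ 0.4316 -0.1154  0.017 ] [ 0.4307 -0.1147  0.0178] [0.082 0.082 0.01 ]
   0.034 10 [ 0.4276 -0.1114  0.0397] [ 0.4257 -0.1097  0.0401] [0.013 0.013 0.008]
   0.044 28 [ 0.4313 -0.1153  0.049 ] [ 0.4305 -0.1148  0.051 ] [0.019 0.018 0.008]
   0.055 62 [ 0.43   -0.1148  0.0597] [ 0.431  -0.1145  0.0597] [0.016 0.015 0.009]
top sleeve table 0.0001 [0.0005 0.0027 0.0394 0.0425]
   0.012 55 [ 0.4478 -0.2867  0.0169] [ 0.4478 -0.2849  0.0166] [0.036 0.034 0.01 ]
   0.034 251 [ 0.4493 -0.29    0.0391] [ 0.4496 -0.2895  0.0395] [0.039 0.04
[... 610 characters left out ...]
 [ 0.4233 -0.1203  0.0158] [0.083 0.171 0.01 ]
   0.034 48 [ 0.4273 -0.1161  0.0386] [ 0.4246 -0.1195  0.0388] [0.018 0.021 0.009]
   0.044 48 [ 0.4272 -0.1184  0.0486] [ 0.4247 -0.1198  0.0489] [0.019 0.016 0.008]
   0.055 31 [ 0.4261 -0.116   0.0594] [ 0.4262 -0.1163  0.0582] [0.013 0.016 0.009]
scene sleeve table -0.0021 [-0.0018  0.0083  0.0364  0.0388]
   0.012 115 [ 0.4429 -0.2939  0.017 ] [ 0.4381 -0.2991  0.0171] [0.034 0.035 0.01 ]
   0.034 206 [ 0.4469 -0.2886  0.0372] [ 0.446 -0.291  0.037] [0.042 0.043 0.006]
200 60 [0.693 0.096 0.171]
330 60 [ 0.723 -0.126  0.108]
250 140 [0.58  0.017 0.088]
330 150 [ 0.559 -0.125  0.104]
420 140 [ 0.589 -0.296  0.063]
160 60 [0.752 0.196 0.031]
```

View pics/a1.png

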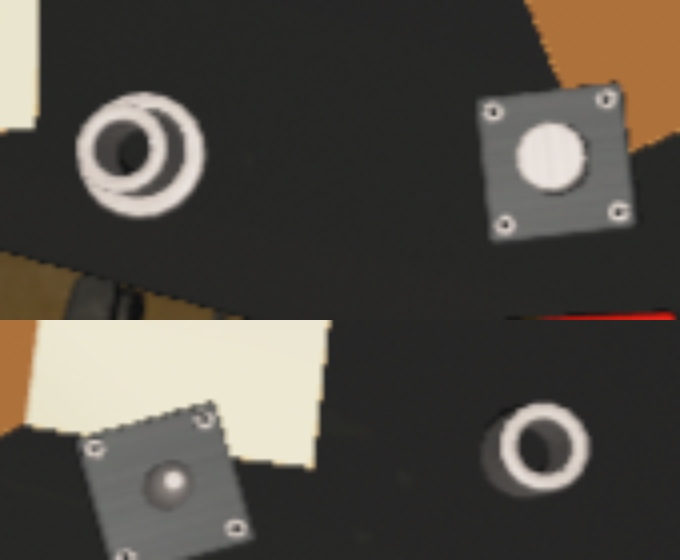

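The crop shows the bushing with its barrel over the flange at left, and the no-go top disc at right. Below are the go plug's taper tip and the sleeve. The two fixed cameras disagree by about 3–4 mm, so I'll refine with the wrist camera over each spot.

>>> {"method": "jog_arm", "body": {
  "deltas": [
    [[0.337,0.308,0,0,0,-18.7],[0.337,0.308,0,0,0,-18.7],[0.337,0.308,0,0,0,-18.7],[0.337,0.308,0,0,0,-18.7],[0.337,0.308,0,0,0,-18.7],[0.337,0.308,0,0,0,-18.7],[0.337,0.308,0,0,0,-18.7],[0.337,0.308,0,0,0,-18.7],[0.337,0.308,0,0,0,-18.7],[0.337,0.308,0,0,0,-18.7],[0.337,0.308,0,0,0,-18.7],[0.337,0.308,0,0,0,-18.7]]
  ]
}}

```text
time_s: 1.15
tcp_pos: [0.4385, 0.2343, 0.2266]
eef_rot: [179.9, 0.0, -0.3]
contact_force: [-0.3, 1.2, 0.5]
gripper_width: 0.0874
gripper_force: 0.0
```

>>> {"method": "jog_arm", "body": {
  "deltas": [
    [[0,0,0,0,0,0],[0,0,0,0,0,0],[0,0,0,0,0,0]]
  ]
}}

```text
time_s: 1.4
tcp_pos: [0.4367, 0.24, 0.2265]
eef_rot: [-180.0, 0.0, 0.0]
contact_force: [0.3, 0.3, -1.7]
gripper_width: 0.0873
gripper_force: 0.0
```

Run:
```python
from plant import r
import cv2,numpy as np
c=r.capture("wrist");np.savez("pics/wb.npz",**c);cv2.imwrite("pics/wb.png",c["frame"][...,::-1]);print(c["cam_to_world"].round(4))
```

```text
[[ 6.000e-04 -9.576e-01 -2.882e-01  5.154e-01]
 [-1.000e+00 -6.000e-04  1.000e-04  2.408e-01]
 [-3.000e-04  2.882e-01 -9.576e-01  3.855e-01]
 [ 0.000e+00  0.000e+00  0.000e+00  1.000e+00]]
```

View pics/wb.png

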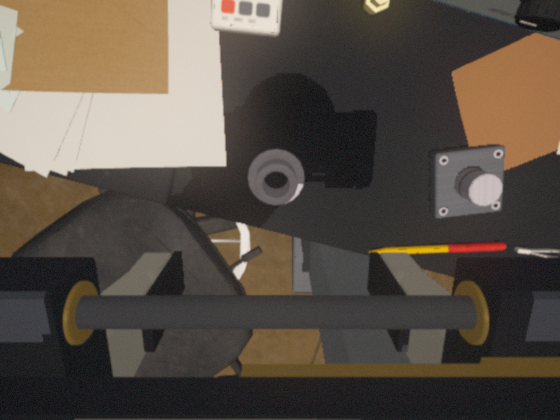

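The wrist view shows the bushing at (275,177), with the barrel's top ring above the flange, and the no-go plug at right with its top at (485,190). Next I'll look over both plugs.

Create cap.py:
```python
import sys;from plant import r
import cv2,numpy as np
n=sys.argv[1];c=r.capture("wrist");s=r.get_state();np.savez(f"pics/{n}.npz",tcp=s["tcp_pos"],**c);cv2.imwrite(f"pics/{n}.png",c["frame"][...,::-1]);print(s["tcp_pos"].round(4))
```

```text
(no output)
```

>>> {"method": "jog_arm", "body": {
  "deltas": [
    [[0,0.2,0,0,0,0],[0,0.2,0,0,0,0],[0,0.2,0,0,0,0],[0,0.2,0,0,0,0],[0,0.2,0,0,0,0],[0,0.2,0,0,0,0],[0,0.2,0,0,0,0],[0,0.2,0,0,0,0]]
  ]
}}

```text
time_s: 2.12
tcp_pos: [0.4371, 0.0402, 0.2267]
eef_rot: [-180.0, -0.0, 0.0]
contact_force: [-0.5, 0.3, 0.5]
gripper_width: 0.0873
gripper_force: 0.0
```

```bash
python3 cap.py wn
```

```text
[0.4371 0.0406 0.2266]
```

>>> {"method": "jog_arm", "body": {
  "deltas": [
    [[0,0.155,0,0,0,0],[0,0.155,0,0,0,0],[0,0.155,0,0,0,0],[0,0.155,0,0,0,0],[0,0.155,0,0,0,0],[0,0.155,0,0,0,0],[0,0.155,0,0,0,0]]
  ]
}}

```text
time_s: 2.75
tcp_pos: [0.4372, -0.1147, 0.2263]
eef_rot: [-180.0, 0.0, 0.0]
contact_force: [0.3, 0.1, -0.6]
gripper_width: 0.0878
gripper_force: 0.0
```

```bash
python3 cap.py wg
python3 -c "
import cv2,numpy as np
a=np.hstack([cv2.imread('pics/%s.png'%k)[90:260,a:a+160] for k,a in(('wb',195),('wn',195),('wg',195))]);cv2.imwrite('pics/a2.png',cv2.resize(a,None,fx=1.66,fy=1.66,interpolation=2))"
```

```text
[ 0.4373 -0.1144  0.2264]
```

View pics/a2.png

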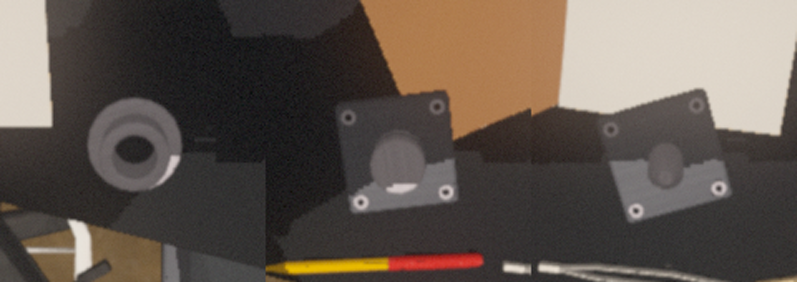

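The crops show the bushing's bore at wb ≈ (275,180). The no-go foot is centred near (274,182) in wn and the go foot near (275,185) in wg, both in partial shadow.

Run:
```python
from h import *
L=lambda n:dict(np.load(f"pics/{n}.npz"))
def mid(c,u,v,lo,hi,w=50):
    P=pts(c)[v-w:v+w,u-w:u+w].reshape(-1,3);P=P[(P[:,2]>lo)&(P[:,2]<hi)]
    q=P[:,:2].astype(np.float32);(e,rad)=cv2.minEnclosingCircle(q);b=cv2.minAreaRect(q)
    return "circ",np.round(e,4),round(2*rad,4),"rect",np.round(b[0],4),np.round(b[1],4),"z",P[:,2].mean().round(4)
for n,u,v,b in(("wb",275,177,(.033,.046)),("wb",275,177,(.005,.012)),("wn",274,182,(.044,.053)),("wn",274,182,(.012,.024)),("wg",275,185,(.012,.024)),("wg",275,185,(.055,.07)),("top0",135,223,(.034,.046)),("top0",238,226,(.044,.053)),("top0",238,226,(.012,.024)),("top0",322,226,(.012,.024))):
    print(n,b,*mid(L(n),u,v,*b,w=50 if n[0]=="w" else 26))
# bore: dark blob in image
B={}
for n,u,v in(("wb",275,180),("top0",131,222)):
    c=L(n);g=cv2.cvtColor(c["frame"],cv2.COLOR_RGB2GRAY);r_=40 if n=="wb" else 12
    s=g[v-r_:v+r_,u-r_:u+r_];
    # ring gray vs. dark hole
    T=cv2.threshold(cv2.GaussianBlur(s,(3,3),0),0,255,cv2.THRESH_BINARY_INV|cv2.THRESH_OTSU)[1]
    k,lab,st,ce=cv2.connectedComponentsWithStats(T);i=min(range(1,k),key=lambda j:np.hypot(*(ce[j]-r_))+(st[j][4]<20)*99)
    m=(lab==i).astype(np.uint8);cn=max(cv2.findContours(m,0,1)[0],key=len);e=cv2.fitEllipse(cn)
    p=(e[0][0]+u-r_,e[0][1]+v-r_);B[n]=p;print(n,np.round(p,1),np.round(e[1],1),onplane(c,*p,.04).round(4))
print("tri bore",tri(L("wb"),B["wb"],L("top0"),B["top0"]))
def screws(n,z=.018):
    c=L(n);g=cv2.cvtColor(c["frame"],cv2.COLOR_RGB2GRAY)[125:240,215:335]
    t=cv2.morphologyEx(g,cv2.MORPH_TOPHAT,np.ones((9,9)));t=cv2.threshold(t,25,255,0)[1]
    k,lab,st,ce=cv2.connectedComponentsWithStats(cv2.dilate(t,np.ones((3,3))))
    return [(x+215,y+125,a) for (x,y),a in zip(ce[1:],st[1:,4])]
for n in("wn","wg"):
    for s in screws(n):print(n,np.round(s,1),onplane(L(n),s[0],s[1],.018).round(4))
```

```text
wb (0.033, 0.046) circ [0.4363 0.2409] 0.042 rect [0.4364 0.2403] [0.0407 0.0407] z 0.0402
wb (0.005, 0.012) circ [0.4361 0.2406] 0.0599 rect [0.4369 0.2403] [0.0576 0.0591] z 0.0087
wn (0.044, 0.053) circ [0.4327 0.0422] 0.0321 rect [0.4332 0.042 ] [0.0306 0.0314] z 0.0488
wn (0.012, 0.024) circ [0.433  0.0422] 0.0955 rect [0.4327 0.0422] [0.0703 0.0701] z 0.0187
wg (0.012, 0.024) circ [ 0.4309 -0.1138] 0.0954 rect [ 0.4303 -0.1139] [0.0704 0.0701] z 0.0187
wg (0.055, 0.07) circ [ 0.4309 -0.1141] 0.0184 rect [ 0.4306 -0.1143] [0.0167 0.0172] z 0.06
top0 (0.034, 0.046) circ [0.4369 0.2392] 0.0419 rect [0.4366 0.2391] [0.0392 0.041 ] z 0.0395
top0 (0.044, 0.053) circ [0.4335 0.0409] 0.0318 rect [0.4335 0.0407] [0.0302 0.0298] z 0.0479
top0 (0.012, 0.024) circ [0.4336 0.041 ] 0.0948 rect [0.4336 0.0409] [0.0703 0.0701] z 0.0178
top0 (0.012, 0.024) circ [ 0.4312 -0.1151] 0.0942 rect [ 0.4312 -0.1151] [0.07   0.0702] z 0.0178
wb [275.7 180. ] [16.4 23. ] [0.4402 0.2406 0.04  ]
top0 [130.1 221.7] [12.7 13.2] [0.4363 0.238  0.04  ]
tri bore (array([0.43755065, 0.24089971, 0.02912831]), [np.float64(0.00037913517290438917), np.float64(0.00037913517290435593)])
wn [267.1 125.9  14. ] [0.4899 0.0493 0.018 ]
wn [278.1 146.4  19. ] [0.47   0.0385 0.018 ]
wn [297.9 154.  104. ] [0.4625 0.0186 0.018 ]
wn [243.9 160.2 110. ] [0.4562 0.0729 0.018 ]
wn [310.2 171.6  54. ] [0.4445 0.0057 0.018 ]
wn [305.  186.5  28. ] [0.429  0.0107 0.018 ]
wn [276.4 203.1 143. ] [0.4112 0.0401 0.018 ]
wn [304. 206. 138.] [0.408  0.0112 0.018 ]
wn [250.9 211.3 165. ] [0.4022 0.0668 0.018 ]
wg [294. 153.  76.] [ 0.4634 -0.1324  0.018 ]
wg [242.2 167.6  91. ] [ 0.4486 -0.0801  0.018 ]
wg [243.  188.4  24. ] [ 0.427  -0.0804  0.018 ]
wg [260.5 186.   12. ] [ 0.4296 -0.0984  0.018 ]
wg [304.5 186.   12. ] [ 0.4296 -0.1437  0.018 ]
wg [308.8 203.7 149. ] [ 0.4106 -0.1487  0.018 ]
wg [257.2 217.8 144. ] [ 0.3951 -0.0946  0.018 ]
```

Wrist and top depth agree on the displacements to 0.2 mm: bushing to go (-0.0058, -0.3545), go to no-go (+0.0024, +0.1561). The heights also check at 40, 48, 60+ and 18 mm. Now I'll go back and grasp.

>>> {"method": "jog_arm", "body": {
  "deltas": [
    [[-0.001,-0.355,0,0,0,0],[-0.001,-0.355,0,0,0,0],[-0.001,-0.355,0,0,0,0],[-0.001,-0.355,0,0,0,0],[-0.001,-0.355,0,0,0,0],[-0.001,-0.355,0,0,0,0],[-0.001,-0.355,0,0,0,0],[-0.001,-0.355,0,0,0,0],[-0.001,-0.355,0,0,0,0],[-0.001,-0.355,0,0,0,0],[-0.001,-0.355,0,0,0,0],[-0.001,-0.355,0,0,0,0]]
  ],
  "aperture": 0.088
}}

```text
time_s: 3.8
tcp_pos: [0.4351, 0.2401, 0.2263]
eef_rot: [180.0, 0.0, 0.1]
contact_force: [0.7, -0.1, -0.8]
gripper_width: 0.0877
gripper_force: 0.0
```

>>> {"method": "jog_arm", "body": {
  "deltas": [
    [[0,0,0.035,0,0,0],[0,0,0.075,0,0,0],[0,0,0.115,0,0,0],[0,0,0.15,0,0,0],[0,0,0.18,0,0,0],[0,0,0.2,0,0,0],[0,0,0.21,0,0,0],[0,0,0.2145,0,0,0],[0,0,0.2145,0,0,0],[0,0,0.2145,0,0,0]]
  ]
}}

```text
time_s: 4.63
tcp_pos: [0.4363, 0.2393, 0.0127]
eef_rot: [-180.0, -0.0, -0.0]
contact_force: [0.7, -0.8, 0.7]
gripper_width: 0.0877
gripper_force: 0.0
```

```bash
python3 cap.py d1
```

```text
[0.4365 0.2397 0.0131]
```

>>> {"method": "jog_arm", "body": {
  "deltas": [
    [[0,-0.0006,0,0,0,0],[0,-0.0006,0,0,0,0],[0,-0.0006,0,0,0,0],[0,-0.0006,0,0,0,0],[0,-0.0006,0,0,0,0],[0,-0.0006,0,0,0,0],[0,-0.0006,0,0,0,0],[0,-0.0006,0,0,0,0],[0,-0.0006,0,0,0,0],[0,-0.0006,0,0,0,0]]
  ],
  "aperture": 0.03,
  "force": 30
}}

```text
time_s: 5.52
tcp_pos: [0.436, 0.2399, 0.012]
eef_rot: [180.0, 0.0, -0.0]
contact_force: [0.7, -0.1, 1.2]
gripper_width: 0.0405
gripper_force: 30.0
```

>>> {"method": "jog_arm", "body": {
  "deltas": [
    [[0,0,-0.02,0,0,0],[0,0,-0.05,0,0,0],[0,0,-0.08,0,0,0],[0,0,-0.1,0,0,0],[0,0,-0.1,0,0,0],[0,0,-0.1,0,0,0]]
  ]
}}

```text
time_s: 6.02
tcp_pos: [0.4362, 0.2404, 0.1128]
eef_rot: [-179.9, -0.1, -0.0]
contact_force: [0.8, 0.0, -2.2]
gripper_width: 0.0409
gripper_force: 30.0
```

```bash
python3 cap.py g1
```

Run:
```python
from h import *
c=dict(np.load("pics/g1.npz"));P=pts(c);q=P.reshape(-1,3)
t=c["tcp"]
m=(np.abs(q[:,0]-t[0])<.045)&(np.abs(q[:,1]-t[1])<.045)&(q[:,2]>.09)&(q[:,2]<.16)
q=q[m];h=np.histogram(q[:,2],bins=np.arange(.09,.16,.004));print(h)
```

```text
[0.4355 0.2397 0.1117]
(array([   0,    0,    4,  249, 2239, 1015,  449,  599,  620,  645,  743,
        783, 2921,  973,  419,  405,  174]), array([0.09 , 0.094, 0.098, 0.102, 0.106, 0.11 , 0.114, 0.118, 0.122,
       0.126, 0.13 , 0.134, 0.138, 0.142, 0.146, 0.15 , 0.154, 0.158]))
```

View pics/g1.png

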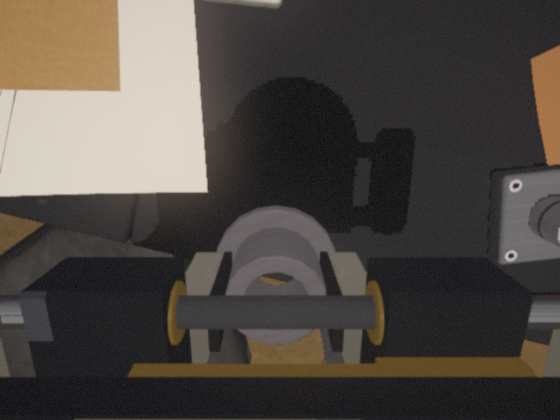

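The bushing is held level between the fingers, with the flange arc around (277,240) and the bore at (277,290). Next I'll measure where it sits in the grip.

Create held.py:
```python
import sys
from h import *
from scipy.optimize import least_squares
c=dict(np.load(f"pics/{sys.argv[1]}.npz"));P=pts(c);t=c["tcp"];zt=t[2]-.012
q=P[195:345,205:350].reshape(-1,3)
def level(lo,hi):return q[(q[:,2]>zt+lo)&(q[:,2]<zt+hi)]
f=level(.003,.013);f=f[(f[:,0]>t[0]-.005)&(np.hypot(f[:,0]-t[0],f[:,1]-t[1])<.04)]
A=np.c_[f[:,:2]-t[:2],np.ones(len(f))];pl=np.linalg.lstsq(A,f[:,2],rcond=None)[0];print("flange plane slope deg",np.degrees(pl[:2]).round(2),"z",pl[2].round(4),len(f))
# outer boundary: furthest point in each angular bin
a=np.degrees(np.arctan2(f[:,1]-t[1],f[:,0]-t[0]));R=np.hypot(*(f[:,:2]-t[:2]).T)
E_=np.array([f[(a>k)&(a<=k+5)][R[(a>k)&(a<=k+5)].argmax(),:2] for k in range(-75,75,5) if ((a>k)&(a<=k+5)).sum()>3])
s=least_squares(lambda p:np.hypot(*(E_-p).T)-.03,t[:2],loss="soft_l1",f_scale=.0005)
print("tcp",t.round(4),"flange centre",s.x.round(4),"rel",(s.x-t[:2]).round(4),"res",np.abs(s.fun).mean().round(5),len(E_))
```

```bash
python3 held.py g1
```

```text
flange plane slope deg [-3.43  0.15] z 0.1105 2935
tcp [0.4355 0.2397 0.1117] flange centre [0.4362 0.2411] rel [0.0007 0.0015] res 0.00015 30
```

```bash
sed -i 's/^A=np/g=f;f=f[np.hypot(f[:,0]-t[0],f[:,1]-t[1])>.0235];A=np/; s/^a=np/f=g;a=np/' held.py; python3 held.py g1
```

```text
flange plane slope deg [-3.44  0.21] z 0.1104 2239
tcp [0.4355 0.2397 0.1117] flange centre [0.4362 0.2411] rel [0.0007 0.0015] res 0.00015 30
```

>>> {"method": "jog_arm", "body": {
  "deltas": [
    [[-0.001,0.03,0,0,0,0],[-0.002,0.065,0,0,0,0],[-0.002,0.1,0,0,0,0],[-0.003,0.135,0,0,0,0],[-0.003,0.17,0,0,0,0],[-0.004,0.205,0,0,0,0],[-0.004,0.24,0,0,0,0],[-0.005,0.275,0,0,0,0],[-0.005,0.31,0,0,0,0],[-0.0057,0.335,0,0,0,0],[-0.0057,0.35,0,0,0,0],[-0.0057,0.355,0,0,0,0]]
  ]
}}

```text
time_s: 7.07
tcp_pos: [0.4285, -0.1171, 0.1103]
eef_rot: [180.0, 0.2, -0.2]
contact_force: [-0.4, 0.0, -3.2]
gripper_width: 0.0406
gripper_force: 30.0
```

>>> {"method": "jog_arm", "body": {
  "deltas": [
    [[0,0,0,0,0,0],[0,0,0,0,0,0],[0,0,0,0,0,0]]
  ]
}}

```text
time_s: 7.32
tcp_pos: [0.4299, -0.1144, 0.1115]
eef_rot: [180.0, 0.1, 0.0]
contact_force: [-1.0, 0.9, -1.9]
gripper_width: 0.0408
gripper_force: 30.0
```

```bash
python3 cap.py g2; python3 held.py g2
```

```text
[ 0.4301 -0.1142  0.1117]
flange plane slope deg [-3.69  0.07] z 0.1092 2049
tcp [ 0.4301 -0.1142  0.1117] flange centre [ 0.4298 -0.1135] rel [-0.0002  0.0007] res 0.00015 30
```

Run:
```python
from h import *
def fit(n,v0,v1,u0,u1,lo,hi,c0,rmin=0,rmax=1):
    c=dict(np.load(f"pics/{n}.npz"));q=pts(c)[v0:v1,u0:u1].reshape(-1,3);R=np.hypot(*(q[:,:2]-c0).T)
    q=q[(q[:,2]>lo)&(q[:,2]<hi)&(R>rmin)&(R<rmax)]
    for _ in range(3):
        A=np.c_[q[:,:2]-c0,np.ones(len(q))];p=np.linalg.lstsq(A,q[:,2],rcond=None)[0];e=q[:,2]-A@p;q=q[np.abs(e)<2.5*e.std()]
    print(n,np.degrees(p[:2]).round(2),p[2].round(4),e.std().round(4),len(q),"x",np.ptp(q[:,0]).round(3))
fit("wg",125,240,215,335,.012,.024,(.4305,-.1139),.02)
fit("wb",120,240,215,335,.002,.013,(.4363,.2406),.022,.032)
fit("g2",195,345,205,350,.099,.118,(.4298,-.1135),.0225,.031)
fit("g1",195,345,205,350,.099,.118,(.4362,.2411),.0225,.031)
fit("g2",240,345,225,330,.130,.148,(.4298,-.1135),.013,.021)
fit("g1",240,345,225,330,.130,.148,(.4362,.2411),.013,.021)
fit("d1",195,345,205,350,.0,.016,(.4362,.2401),.0225,.031)
fit("d1",195,345,205,350,.03,.048,(.4362,.2401),.013,.021)
```

```text
wg [-0.12  0.01] 0.0188 0.0008 3171 x 0.083
wb [ 0.06 -0.05] 0.0087 0.0008 783 x 0.058
g2 [-2.65  0.  ] 0.109 0.001 2179 x 0.023
g1 [-1.88  0.14] 0.1101 0.0009 2140 x 0.023
g2 [-1.01 -0.08] 0.1401 0.001 3051 x 0.041
g1 [-2.07 -0.07] 0.1412 0.0015 3232 x 0.042
d1 [-4.96  0.73] 0.0089 0.0025 3563 x 0.046
d1 [-1.75  0.41] 0.0405 0.0013 3099 x 0.042
```

The slope is a measurement bias, because the unheld bushing shows it too. The offset to the plug is under 1 mm, so I'll lower with force checks.

>>> {"method": "jog_arm", "body": {
  "deltas": [
    [[0.0005,0.0003,0.015,0,0,0],[0.0005,0.0003,0.03,0,0,0],[0.0005,0.0003,0.037,0,0,0],[0.0005,0.0003,0.044,0,0,0],[0.0005,0.0003,0.05,0,0,0],[0.0005,0.0003,0.05,0,0,0]]
  ]
}}

```text
time_s: 7.87
tcp_pos: [0.4301, -0.1151, 0.0612]
eef_rot: [180.0, 0.1, 0.0]
contact_force: [-0.4, -0.8, -2.0]
gripper_width: 0.041
gripper_force: 30.0
```

>>> {"method": "jog_arm", "body": {
  "deltas": [
    [[0,0,0.006,0,0,0],[0,0,0.012,0,0,0],[0,0,0.018,0,0,0],[0,0,0.022,0,0,0],[0,0,0.026,0,0,0],[0,0,0.028,0,0,0],[0,0,0.028,0,0,0]]
  ]
}}

```text
time_s: 8.45
tcp_pos: [0.4303, -0.1154, 0.0336]
eef_rot: [180.0, 0.1, -0.0]
contact_force: [-0.0, -0.0, -1.7]
gripper_width: 0.0407
gripper_force: 30.0
```

>>> {"method": "jog_arm", "body": {
  "deltas": [
    [[0,0,0.001,0,0,0],[0,0,0.002,0,0,0],[0,0,0.003,0,0,0],[0,0,0.0032,0,0,0],[0,0,0.0032,0,0,0]]
  ]
}}

```text
time_s: 8.87
tcp_pos: [0.4306, -0.1153, 0.0309]
eef_rot: [-180.0, -0.0, -0.0]
contact_force: [-0.2, -0.2, -1.4]
gripper_width: 0.0407
gripper_force: 30.0
```

>>> {"method": "jog_arm", "body": {
  "deltas": [
    [[0,0,0.0005,0,0,0],[0,0,0.0005,0,0,0],[0,0,0.0005,0,0,0]]
  ]
}}

```text
time_s: 9.12
tcp_pos: [0.4306, -0.1153, 0.0304]
eef_rot: [-180.0, -0.0, -0.0]
contact_force: [0.4, -0.9, -2.3]
gripper_width: 0.0407
gripper_force: 30.0
```

>>> {"method": "jog_arm", "body": {
  "deltas": [
    [[0,0,0.0005,0,0,0],[0,0,0.0005,0,0,0],[0,0,0.0005,0,0,0]]
  ]
}}

```text
time_s: 9.37
tcp_pos: [0.4307, -0.1153, 0.03]
eef_rot: [180.0, -0.0, -0.0]
contact_force: [-1.6, 1.2, 2.1]
gripper_width: 0.0407
gripper_force: 30.0
```

>>> {"method": "jog_arm", "body": {
  "deltas": [
    [[0,0,0.0005,0,0,0],[0,0,0.0005,0,0,0],[0,0,0.0005,0,0,0]]
  ]
}}

```text
time_s: 9.62
tcp_pos: [0.4308, -0.1153, 0.03]
eef_rot: [180.0, -0.0, -0.0]
contact_force: [-4.3, 1.7, 10.8]
gripper_width: 0.041
gripper_force: 30.0
```

>>> {"method": "jog_arm", "body": {
  "deltas": [
    [[0,0,0.0005,0,0,0],[0,0,0.0005,0,0,0],[0,0,0.0005,0,0,0]]
  ]
}}

```text
time_s: 9.87
tcp_pos: [0.4308, -0.1153, 0.03]
eef_rot: [180.0, -0.0, 0.0]
contact_force: [-6.1, 2.4, 18.1]
gripper_width: 0.0407
gripper_force: 30.0
```

The flange bottomed firmly at TCP z = 0.030, which puts the bushing at 18 mm. I'll open briefly so it lies flat and confirm by looking.

>>> {"method": "jog_arm", "body": {
  "deltas": [
    [[0,0,-0.001,0,0,0],[0,0,-0.001,0,0,0],[0,0,-0.001,0,0,0],[0,0,-0.001,0,0,0],[0,0,-0.001,0,0,0]]
  ],
  "aperture": 0.056
}}

```text
time_s: 10.28
tcp_pos: [0.4306, -0.1154, 0.0297]
eef_rot: [180.0, 0.0, -0.0]
contact_force: [0.0, -0.4, 0.1]
gripper_width: 0.0556
gripper_force: 0.0
```

```bash
python3 cap.py d2
```

Run:
```python
from plant import r
import cv2,numpy as np
from h import *
c=r.capture("scene");np.savez("pics/s2.npz",**c);w=cv2.imread("pics/d2.png")
s=cv2.resize(c["frame"][160:270,230:350,::-1],None,fx=3.5,fy=3.5,interpolation=2)
w=cv2.resize(w[150:370,180:380],None,fx=1.75,fy=1.75);cv2.imwrite("pics/a3.png",np.hstack([s,w]))
d=dict(np.load("pics/d2.npz"));q=pts(d)[195:345,205:350].reshape(-1,3);t=d["tcp"]
R=np.hypot(*(q[:,:2]-[.4305,-.1139]).T)
k=q[(R<.0205)&(R>.014)&(q[:,2]>.04)&(q[:,2]<.075)];print("barrel top z",np.median(k[:,2]))
k=q[(R<.029)&(R>.0235)&(q[:,2]>.02)&(q[:,2]<.035)];print("flange top z",np.median(k[:,2]))
```

```bash
python3 held.py d2
```

```text
[ 0.4306 -0.1154  0.0297]
barrel top z 0.05872295760856211
flange top z 0.026891587009521184
flange plane slope deg [-2.34  0.01] z 0.0271 2753
tcp [ 0.4306 -0.1154  0.0297] flange centre [ 0.4309 -0.1143] rel [0.0003 0.0011] res 0.00133 30
```

View pics/a3.png

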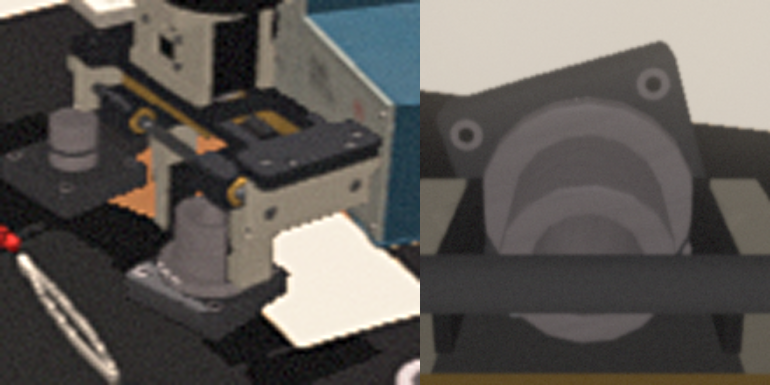

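In the left half the flange lies flat on the go foot; the right half shows the bushing between the open fingers. Flange top is 26–27 mm and barrel top 58–59 mm, so it is fully home. Regrip, lift, and carry to the no-go plug.

>>> {"method": "jog_arm", "body": {
  "deltas": [
    [[0,0,0,0,0,0],[0,0,0,0,0,0],[0,0,0,0,0,0],[0,0,0,0,0,0],[0,0,0,0,0,0],[0,0,0,0,0,0]]
  ],
  "aperture": 0.03,
  "force": 30
}}

```text
time_s: 10.88
tcp_pos: [0.4306, -0.1153, 0.0298]
eef_rot: [180.0, 0.0, -0.0]
contact_force: [0.0, -0.4, -1.3]
gripper_width: 0.0406
gripper_force: 30.0
```

>>> {"method": "jog_arm", "body": {
  "deltas": [
    [[0,0,-0.008,0,0,0],[0,0,-0.02,0,0,0],[0,0,-0.035,0,0,0],[0,0,-0.05,0,0,0],[0,0,-0.065,0,0,0],[0,0,-0.075,0,0,0],[0,0,-0.08,0,0,0],[0,0,-0.08,0,0,0],[0,0,-0.08,0,0,0]]
  ]
}}

```text
time_s: 11.63
tcp_pos: [0.4304, -0.1153, 0.1098]
eef_rot: [-180.0, -0.0, -0.0]
contact_force: [0.2, 0.1, -2.7]
gripper_width: 0.0408
gripper_force: 30.0
```

```bash
python3 cap.py g3; python3 held.py g3
```

```text
[ 0.4301 -0.1153  0.1094]
flange plane slope deg [-3.53  0.1 ] z 0.1076 2203
tcp [ 0.4301 -0.1153  0.1094] flange centre [ 0.4305 -0.1145] rel [0.0004 0.0008] res 0.00015 30
```

>>> {"method": "jog_arm", "body": {
  "deltas": [
    [[0.001,-0.03,0,0,0,0],[0.002,-0.065,0,0,0,0],[0.0024,-0.1,0,0,0,0],[0.0024,-0.13,0,0,0,0],[0.0024,-0.15,0,0,0,0],[0.0024,-0.1567,0,0,0,0],[0.0024,-0.1567,0,0,0,0],[0.0024,-0.1567,0,0,0,0],[0.0024,-0.1567,0,0,0,0]]
  ]
}}

```text
time_s: 12.43
tcp_pos: [0.4326, 0.0405, 0.1094]
eef_rot: [180.0, 0.1, -0.1]
contact_force: [0.5, 0.4, -2.6]
gripper_width: 0.0409
gripper_force: 30.0
```

```bash
python3 cap.py g4; python3 held.py g4
```

```text
[0.4328 0.0404 0.1095]
flange plane slope deg [-3.73  0.06] z 0.1072 2097
tcp [0.4328 0.0404 0.1095] flange centre [0.4327 0.0413] rel [-0.0001  0.0009] res 0.00015 30
```

>>> {"method": "jog_arm", "body": {
  "deltas": [
    [[0,-0.0008,0.01,0,0,0],[0,-0.0008,0.02,0,0,0],[0,-0.0008,0.03,0,0,0],[0,-0.0008,0.037,0,0,0],[0,-0.0008,0.043,0,0,0],[0,-0.0008,0.046,0,0,0],[0,-0.0008,0.047,0,0,0],[0,-0.0008,0.047,0,0,0],[0,-0.0008,0.047,0,0,0]]
  ]
}}

```text
time_s: 13.23
tcp_pos: [0.4334, 0.0422, 0.0632]
eef_rot: [-180.0, -0.0, -0.0]
contact_force: [1.2, -0.3, -2.4]
gripper_width: 0.0408
gripper_force: 30.0
```

>>> {"method": "jog_arm", "body": {
  "deltas": [
    [[0,0,0.0006,0,0,0],[0,0,0.0012,0,0,0],[0,0,0.0018,0,0,0],[0,0,0.0018,0,0,0],[0,0,0.0018,0,0,0]]
  ]
}}

```text
time_s: 13.65
tcp_pos: [0.4331, 0.0422, 0.0611]
eef_rot: [-180.0, -0.0, -0.0]
contact_force: [0.3, 0.2, -1.2]
gripper_width: 0.0406
gripper_force: 30.0
```

>>> {"method": "jog_arm", "body": {
  "deltas": [
    [[0,0,0.0005,0,0,0],[0,0,0.0005,0,0,0],[0,0,0.0005,0,0,0]]
  ]
}}

```text
time_s: 13.9
tcp_pos: [0.4331, 0.0422, 0.0606]
eef_rot: [180.0, 0.0, -0.0]
contact_force: [-0.3, -0.1, -1.7]
gripper_width: 0.0408
gripper_force: 30.0
```

```bash
python3 cap.py g5; python3 held.py g5
```

```text
[0.4331 0.0422 0.0606]
flange plane slope deg [-3.69  0.07] z 0.0585 2122
tcp [0.4331 0.0422 0.0606] flange centre [0.4331 0.0429] rel [-0.      0.0007] res 0.00015 30
```

>>> {"method": "jog_arm", "body": {
  "deltas": [
    [[0,0,0.0005,0,0,0],[0,0,0.0005,0,0,0],[0,0,0.0005,0,0,0]]
  ]
}}

```text
time_s: 14.2
tcp_pos: [0.4331, 0.0422, 0.06]
eef_rot: [180.0, 0.0, -0.0]
contact_force: [0.0, 0.2, -1.7]
gripper_width: 0.0407
gripper_force: 30.0
```

>>> {"method": "jog_arm", "body": {
  "deltas": [
    [[0,0,0.0005,0,0,0],[0,0,0.0005,0,0,0],[0,0,0.0005,0,0,0]]
  ]
}}

```text
time_s: 14.45
tcp_pos: [0.4332, 0.0422, 0.0598]
eef_rot: [-180.0, -0.0, -0.0]
contact_force: [-1.7, 0.9, 3.4]
gripper_width: 0.0408
gripper_force: 30.0
```

Contact came at TCP z = 0.0598, the expected refusal at 48 mm, with the bushing centred within 1 mm. Release and retreat.

>>> {"method": "jog_arm", "body": {
  "deltas": [
    [[0,0,0,0,0,0],[0,0,0,0,0,0],[0,0,0,0,0,0],[0,0,0,0,0,0],[0,0,0,0,0,0],[0,0,0,0,0,0],[0,0,0,0,0,0]]
  ],
  "aperture": 0.08
}}

```text
time_s: 15.03
tcp_pos: [0.4331, 0.0422, 0.0595]
eef_rot: [180.0, 0.0, -0.0]
contact_force: [0.2, 0.5, -0.5]
gripper_width: 0.0786
gripper_force: 0.0
```

>>> {"method": "jog_arm", "body": {
  "deltas": [
    [[0,0,-0.004,0,0,0],[0,0,-0.01,0,0,0],[0,0,-0.02,0,0,0],[0,0,-0.035,0,0,0],[0,0,-0.06,0,0,0],[0,0,-0.09,0,0,0],[0,0,-0.12,0,0,0],[0,0,-0.14,0,0,0],[0,0,-0.15,0,0,0],[0,0,-0.15,0,0,0],[0,0,-0.15,0,0,0]]
  ]
}}

```text
time_s: 15.95
tcp_pos: [0.4329, 0.0422, 0.2097]
eef_rot: [-180.0, -0.0, -0.0]
contact_force: [-0.0, 1.3, -1.3]
gripper_width: 0.0799
gripper_force: 0.0
```

```bash
python3 cap.py w6
```

Run:
```python
from plant import r
from h import *
c=r.capture("scene");w=dict(np.load("pics/w6.npz"))
q=pts(w)[100:280,195:355].reshape(-1,3);q=q[np.hypot(*(q[:,:2]-[.4329,.0422]).T)<.05]
for lo,hi in((.052,.062),(.084,.096)):
    k=q[(q[:,2]>lo)&(q[:,2]<hi)]
    print(np.round(cv2.minEnclosingCircle(k[:,:2].astype(np.float32))[0],4),len(k),np.median(k[:,2]),np.degrees(np.linalg.lstsq(np.c_[k[:,:2]-k[:,:2].mean(0),np.ones(len(k))],k[:,2],rcond=None)[0][:2]).round(2))
s=cv2.resize(c["frame"][130:310,190:390,::-1],None,fx=2,fy=2);cv2.imwrite("pics/a4.png",np.hstack([s,cv2.resize(w["frame"][90:270,180:380,::-1],None,fx=2,fy=2)])[:, :800])
```

```text
[0.4325 0.042  0.2089]
[0.4334 0.0431] 1362 0.05674504090180882 [-0.58  0.08]
[0.4335 0.0429] 1316 0.08861726508604642 [-0.42 -0.09]
```

View pics/a4.png

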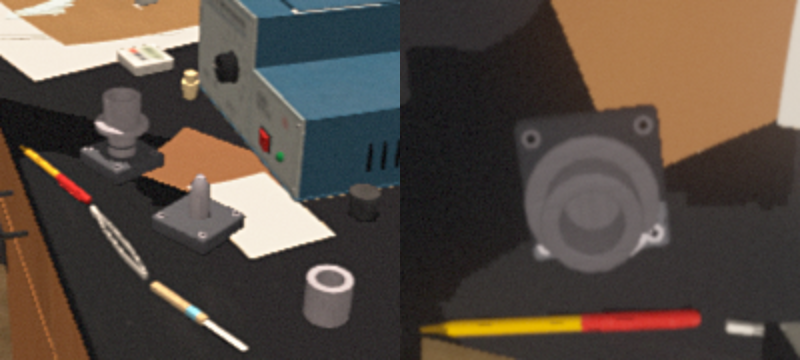

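The left half shows the bushing, flange down and level on the no-go plug at about (122,120). The go plug is empty and the sleeve is untouched at (328,295). It measures under 1 mm off centre, with its flange top at 56–57 mm, so I'll hand in.

```bash
python3 -c "
from plant import r
print(r.close_job())"
```

```text
the job is handed in; nothing more can be done
None
```

The bushing went fully home on the go plug, was refused by the no-go plug and now rests flat on its top, flange down, released and under 1 mm off centre; the sleeve was not touched, and the job was handed in at about 16 s.

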